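# Start the UV lens tester

### The arm

A 6-joint arm with a two-finger parallel gripper is mounted at the origin on the work surface. World frame = base frame: x ahead of the robot, y to its left, z up, the work surface at z = 0. Lengths are in mm, angles in rad, forces in N, time in s.
With the tool pointing down it reaches from about 275 to 1000 mm from the base axis. Payload 8.4 kg.
Tool frame: the origin (TCP) lies between the finger pads; the fingertips stand 17 mm ahead of it and the grasp point (between the pads) lies 2 mm behind it; z points along the fingers, y is the line along which they close (so a half turn about z gives the same grasp; the last joint's range is limited). The gripper opens to 85 mm and grips with 20 to 120 N. Pads are 22 mm wide; open, the fingers measure 114 mm over their backs; the gripper's body (76 mm by 85 mm) begins 54 mm behind the grasp point. The pads swing forward as they close: fully open they stand 13 mm farther back than shut.
Start: joints at [1.116, 0.353, 1.633, -0, 1.155, -0.002], TCP at [273.427, 562.019, 248.281] pointing down, gripper open.
Joint ranges: [-2.63, 2.63], [-0.92, 2.1], [0.06, 2.66], [-1.3, 4.44], [0, 2.69], [-3.02, 3.02]. Speed limits (rad/s): [2.22, 2.22, 2.79, 3.14, 3.14, 3.14].

### API

Orientations are given as [roll, pitch, yaw] about the fixed x, y, z axes, in that order (R = Rz(yaw) Ry(pitch) Rx(roll)).
In Python, from rig import sense, grab_frame, sign_off gives the robot as it stands. The module is installed in compiled form; this text tells all that it offers.
- The arm moves only by the tool send_rows, never from a script. Its argument "moves" is a list that holds one entry, the list of rows, each a list of 7 numbers: the shift along the world's x, y, z in m, then the turn, a rotation vector about the world's x, y, z in rad, then the opening, from -1 (shut) to 1 (fully open). In form: [[[dx, dy, dz, rx, ry, rz, jaw], ...]]. A call has 1 to 10 rows; each row shifts and turns the commanded pose from where the row before left it; what a row does not reach is not made up. A row lasts 1/10 s, in which the tool goes at most 50 mm and 8.59 degrees, less where a joint would pass 70% of its speed; a pose out of reach is approached as far as the arm can. A call with a gripper value outside its range is refused whole. The fingers move at their own pace and stop on an object; "grip_force" is the grip in N (left out, the last holds). Time passes only in rows, so rows that do not move let the fingers close. It gives the time, the measured TCP pose, the force, the opening and the grip force at its end, in the units of the state.
- sense(): the state, without advancing time (a new reading comes with each control period).
- grab_frame(name): name is "scene" or "top" or "wrist"; returns a dict with "img" (420x560x3 uint8, red, green, blue), "mtx" (3x3 intrinsics, pixels), "dist" ([k1, k2, p1, p2, k3] as OpenCV has them; the pictures are not rectified), "rvec" (rotation vector, rad) and "tvec" (3), from world to camera coordinates, as OpenCV has them; the wrist camera has in their place "T_tool_cam" (4x4, takes a point from camera to tool coordinates, whose origin is the TCP and whose axes are the flange's). Camera axes: x right, y down, z forward; pixel columns grow to the right and rows downward; lengths in mm; the calibration is good to about 2 mm. A picture is of the moment at which its call begins: read the wrist's pose just before it. There is no depth.
- sign_off(): hands the job in; it is judged then, once.
The state is a dict: "clock": time; "qpos": joint angles; "qvel": joint speeds; "joint_efforts": joint torques, N m; "eef_pos": TCP position; "tcp_rot": TCP orientation; "contact_force": force on the tool from outside, world axes, zero at the start; "wrist_torque": the same for the moment, N m; "opening": opening from 0.0 (shut) to 1.0 (fully open); "grasp_force": force on a finger pad.
Only numpy, scipy, OpenCV 4.12 (cv2) and the standard library are available. Lean on these libraries where they do the work, as an engineer would, in place of code of your own. Each camera call takes 0.05 s, during which the arm holds its last target. There are 200 camera calls.

### The job

Two lenses lie ready in the UV lens tester on the bench. With the fingertips, gently push its raised lid fully shut; then press the start key, the largest round one of the four keys on its front deck, gently all the way down, let it come back up and withdraw. Do not press the other three keys, do not raise the lid any further, and leave the bottle, the screwdriver and the spectacles where they are; nothing is to be gripped or lifted.

Things in the scene. Friction and masses are not known exactly. Their poses are not given: they have to be found in the camera images.
- uv_tester: White instrument fixed to the bench, 210 (x) x 250 (y) x 85 mm high. Origin: centre of its underside; x points from front to back, y to its left. Flat front deck at z = 85 mm, x = -110 to -30 mm, with four white keys in a row at x = -72, y = -82.5, -27.5, 27.5, 82.5 mm; which key sits where varies. Behind it, x = -30 to 100 mm, the chamber and lid.
- lid (a joint): Angle (rad) of the flat grey lid, 128 (x) x 205 (y) x 14 mm thick. 0 = shut on a hard stop, its top level, 99 mm above the tester's origin; grows as it opens. Hinge axis along the tester's x through y = 105, z = 85 mm (lid's left edge, underside); the free edge, on the right (-y), rises. Stiff hinge: it stays where left; 1 to 4 N down near the free edge moves it.
- lid_push (a point): Point on the lid's upper (outer) face, 20 mm in from the free edge, midway along that edge: 185 mm from the hinge axis along the lid and 14 mm out from the underside, at x = +35 mm in the tester's frame. Moves with the lid.
- start_key: The start key: round, 34 mm diameter, the largest round key, of white plastic, stands 10 mm above the deck. Origin: centre of its underside, level with the deck when up; its top is 10 mm above its origin. A spring key: moves 6 mm straight down to a hard stop, 1.2 N to start it, 5 N fully down, and comes back up by itself.
- small_key: Small round key, 16 mm diameter; same white plastic and same height and spring as the start key, must not be pressed. Origin: centre of its underside, level with the deck when up.
- square_key: Square key, 20 x 20 mm; same white plastic and same height and spring as the start key, must not be pressed. Origin: centre of its underside, level with the deck when up.
- bar_key: Narrow bar key, 36 mm (along the tester's x) x 12 mm; same white plastic and same height and spring as the start key, must not be pressed. Origin: centre of its underside, level with the deck when up.
- bottle: Loose bystander: small closed white bottle, 40 mm diameter, 110 mm high, standing to the right of the tester. Origin: centre of its underside.
- screwdriver: Loose bystander: screwdriver 130 mm long lying on the bench in front of the tester. Origin: on the bench, about under its middle; its x runs along it.
- spectacles: Loose bystander: folded black spectacles, 45 x 135 x 35 mm high, on the bench to the left of the tester. Origin: centre of the underside.

How it is judged (in metres and radians):
On the way, in this order (a step that is already met when the one before it is completed fails the run):
1. the lid is fully shut (value of joint lid below 0.04 rad), for 0.2 s.
2. the start key is pressed all the way down (z of start_key in the frame of uv_tester below 0.0805 m), for 0.05 s.
At the end, for the whole second after the job is handed in: The lid is shut (under 0.04 rad), all four keys are up again (within 1.5 mm), and the bottle, screwdriver and spectacles are at rest within 15 mm of where they began (value of joint lid below 0.04 rad and z of each of start_key, small_key, square_key, bar_key in the frame of uv_tester above 0.0835 m and distance of each of bottle, screwdriver, spectacles from where it was at the start of the episode below 0.015 m and linear speed of each of bottle, screwdriver, spectacles below 0.03 m/s); the robot touches nothing.
It fails at once if another key is pressed (by more than 2 mm) (z of any of small_key, square_key, bar_key in the frame of uv_tester below 0.083 m).
It fails at once if the start key is pressed while the lid is open (z of start_key in the frame of uv_tester below 0.083 m and value of joint lid above 0.08 rad).
It fails at once if the lid is raised further (past 0.95 rad) (value of joint lid above 0.95 rad).
It fails at once if the tester, its lid or the start key is pushed harder than 40 N, or the lid slammed (over 2.5 rad/s) (velocity of joint lid below -2.5 rad/s or contact force between any of uv_tester, start_key and the arm above 40 N).
It fails at once if the bottle, screwdriver or spectacles are moved by more than 15 mm or lifted (distance of any of bottle, screwdriver, spectacles from where it was at the start of the episode above 0.015 m).
It also fails if it takes over 35 s, if anything falls off the work surface, if the arm or the gripper's body presses on something with over 40 N, if the wrist force passes 120 N, or if a joint passes its speed limit or range.

## Working session

There is one attempt and no reset: what is moved stays moved. The work goes in short steps, Python scripts to look and compute and a tool call to move; the robot and the scene stay as the last step left them, time stands still between calls to the robot, and variables do not carry over. Pictures are saved under pics/ and viewed, at most 10 in all, crops included, and the job is handed in when it is done.

Besides the shell and the picture viewer there is one more tool, called after "Call:" by a JSON object that holds its "fn" and its "kwargs". send_rows: Moves the arm, as the interface text tells. Its arguments: {"type":"object","properties":{"moves":{"type":"array"},"grip_force":{"type":"number"}},"required":["moves"]}

```bash
mkdir -p pics; python3 - <<'E'
from rig import sense, grab_frame
import cv2,pickle
s=sense();print(s)
d={}
for n in("scene","top"):
    f=grab_frame(n);d[n]=f;cv2.imwrite(f"pics/{n}0.png",f["img"][:,:,::-1])
    print(n,f["mtx"],f["dist"],f["rvec"],f["tvec"])
pickle.dump(d,open("f0.pkl","wb"))
E
```

```text
{'clock': 0.0, 'qpos': array([ 1.11562667e+00,  3.53650678e-01,  1.63413095e+00,  1.96370051e-05,
        1.15520692e+00, -2.36343553e-03]), 'qvel': array([-0.00155754, -0.00130701, -0.00055147,  0.0005023 , -0.00037822,
        0.00047452]), 'joint_efforts': array([-2.77285362e-03, -6.05238175e+01, -3.42067122e+01, -3.59057103e-04,
        9.32371389e-03, -6.91406132e-07]), 'eef_pos': array([273.20667684, 561.61995152, 247.56144998]), 'tcp_rot': array([-3.14019680e+00, -2.12534433e-05,  2.68877848e+00]), 'contact_force': array([ 0.04015255,  0.48201334, -0.70277807]), 'wrist_torque': array([ 0.02787428, -0.00502308,  0.00228633]), 'grasp_force': 0.0, 'opening': 1.0015019288819804}
scene [[423.55918893   0.         278.63344639]
 [  0.         423.55918893 206.21946917]
 [  0.           0.           1.        ]] [-0.01955475  0.          0.          0.          0.        ] [ 2.19896899  0.53722699 -0.2533102 ] [-519.03547437  -53.8606508  1088.02203152]
top [[522.88229401   0.         289.38373755]
 [  0.         522.88229401 219.69845055]
 [  0.           0.           1.        ]] [-0.11760153  0.          0.          0.          0.        ] [ 1.97490785 -2.24220642  0.23677265] [102.5042439 552.4076587 980.7307593]
```

View pics/scene0.png

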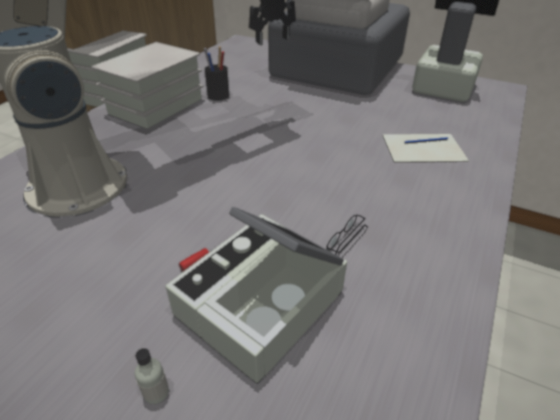

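View pics/top0.png

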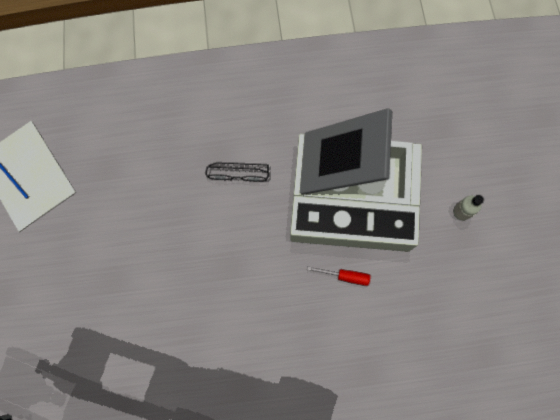

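The scene view shows the lid raised with its free edge to the right. In the top view the keys run, left to right, square (314,217), start (342,219), bar (370,221) and small (399,224). The lid's free edge runs from (391,110) to (389,185).

```bash
cat >h.py <<'E'
import cv2,numpy as np
def ray(f,uv):
    R=cv2.Rodrigues(f["rvec"])[0]
    p=cv2.undistortPoints(np.array([[uv]],float),f["mtx"],f["dist"])[0,0]
    return -R.T@f["tvec"].ravel(), R.T@np.array([p[0],p[1],1])
def plane(f,uv,n,d):
    c,v=ray(f,uv); return c+v*(d-n@c)/(n@v)
Z=np.array([0,0,1.])
E
python3 - <<'E'
import pickle;from h import *
d=pickle.load(open("f0.pkl","rb"));f=d["top"]
g=cv2.cvtColor(f["img"],cv2.COLOR_RGB2GRAY)
x0,y0=297,205;roi=g[y0:240,x0:416]
n,l,st,ce=cv2.connectedComponentsWithStats((roi>110).astype(np.uint8))
K=[]
for i in range(1,n):
    if 15<st[i,4]<500:
        p=plane(f,ce[i]+[x0,y0],Z,95.);print(st[i],ce[i]+[x0,y0],p.round(1))
        if st[i,0]>0: K.append(p)
K=np.array(sorted(K,key=lambda p:-p[1]))
print(np.linalg.norm(np.diff(K,axis=0),axis=1))
yt=K[0]-K[-1];yt/=np.linalg.norm(yt);xt=np.cross(yt,Z);print("yaw",np.arctan2(xt[1],xt[0]))
O=K.mean(0)+72*xt;O[2]=0;print("O",O)
# outer deck corner check at z 85, lid corners
for uv in[(291,239),(418,242),(421,145)]:
    q=plane(f,uv,Z,85.)-O;print("corner",q@xt,q@yt)
for nm,uv,xx in[("top",(391,110),99),("top",(389,189),-29)]:
    q=plane(d[nm],uv,xt,xt@O+xx)-O;print("lid",q@yt,q[2],np.arctan2(q[2]-85,105-q@yt))
dm=cv2.cvtColor(d["scene"]["img"],cv2.COLOR_RGB2BGR)
cv2.imwrite("pics/s1.png",cv2.resize(dm[190:380,130:380],None,fx=3,fy=3)[:, :])
b=plane(f,(478,200),Z,110.);print("bottle",b,(b-O)@xt,(b-O)@yt)
for uv in[(205,172),(270,172)]:
    q=plane(f,uv,Z,30.)-O;print("spec",q@xt,q@yt)
for uv in[(308,268),(370,280)]:
    q=plane(f,uv,Z,10.)-O;print("scr",q@xt,q@yt)
E
```

```text
[ 37   0  82  35 385] [388.82337662 209.24675325] [ 549.4 -160.7   95. ]
[ 11   6  11  11 105] [313.23809524 216.3047619 ] [554.1 -13.6  95. ]
[ 37   6  17  17 235] [341.73191489 218.70638298] [542.5 -67.3  95. ]
[ 70   7   7  19 125] [370.096 221.208] [ 530.7 -120.8   95. ]
[98 15  8  8 53] [398.43396226 223.45283019] [ 519.3 -174.6   95. ]
[  0  25 112  10 486] [340.17283951 235.80864198] [509.8 -59.4  95. ]
[54.96910414 54.80935069 44.10536802 33.12008362]
yaw -0.21259879220748695
O [ 609.56383746 -122.59492091    0.        ]
corner -123.25528665651903 133.83018677658043
corner -108.36886824809484 -111.452520092236
corner 90.95239745992481 -111.42438498918109
lid -25.197260013581573 219.47982900935426 0.8015771055916943
lid -37.67355723621574 159.06782941794393 0.4788436414723592
bottle [ 542.48005188 -333.74505572  110.        ] -21.020585599522434 -220.55101155777464
spec 13.163587397193846 326.763138234818
spec 24.47496759696035 190.66557192910344
scr -167.00600971880317 95.20570100541823
scr -180.96236100440782 -33.055633302856556
```

View pics/s1.png

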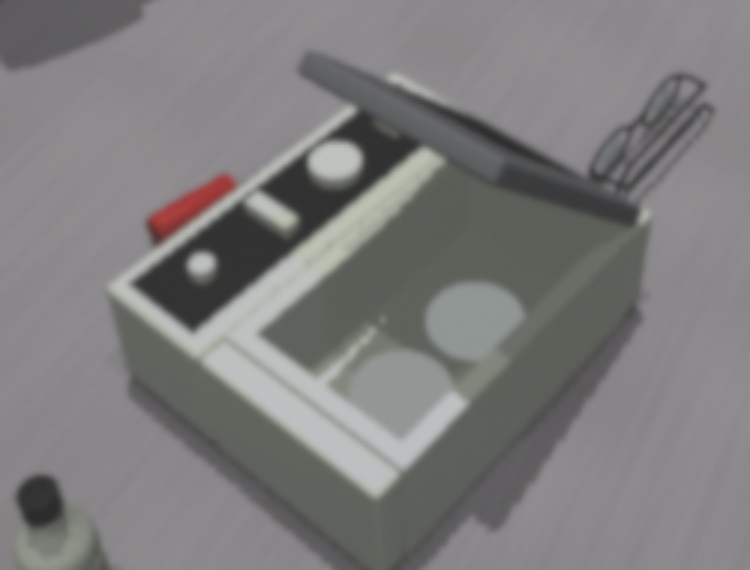

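```bash
cat >>h.py <<'E'
a=-0.2127
xt=np.array([np.cos(a),np.sin(a),0]);yt=np.array([-xt[1],xt[0],0]);O=np.array([536.65,-94.08,0])+72*xt
def T(p): q=p-O; return np.array([q@xt,q@yt,p[2]]).round(1)
E
python3 - <<'E'
import pickle;from h import *
print(O)
d=pickle.load(open("f0.pkl","rb"));f=d["top"]
im=f["img"][:,:,::-1]
cv2.imwrite("pics/t1.png",cv2.resize(im[95:255,280:430],None,fx=3.7,fy=3.7))
for uv in[(291,239),(418,242),(421,145),(297,197),(420,205)]: print("c",T(plane(f,uv,Z,85.)))
s=d["scene"]
for nm,uv,xx in[("top",(391,110),99),("top",(389,185),-29),("scene",(130+304/3,190+52/3),-29),("scene",(130+503/3,190+160/3),99)]:
    q=T(plane(d[nm],uv,xt,xt@O+xx));print(nm,q,np.arctan2(q[2]-85,105-q[1]),np.hypot(q[2]-85,105-q[1]))
print("bottle",T(plane(f,(478,200),Z,110.)))
for uv in[(205,172),(270,172)]: print("spec",T(plane(f,uv,Z,30.)))
for uv in[(308,268),(370,280)]: print("scr",T(plane(f,uv,Z,10.)))
E
```

```text
[ 607.02744463 -109.27918706    0.        ]
c [-118.   121.3   85. ]
c [-103.1 -123.9   85. ]
c [  96.3 -123.9   85. ]
c [-33.8 116.8  85. ]
c [ -29.  -125.4   85. ]
top [ 99.  -35.8 230.8] 0.8028423114291191 202.68764145847672
top [-29.  -42.7 201.5] 0.6678502252183468 188.11576223166415
scene [-29.  -30.7 238.3] 0.8462226969089114 204.73245956613718
scene [ 99.  -32.4 243. ] 0.8550213989875122 209.38662803531653
bottle [ -15.7 -233.   110. ]
spec [ 18.4 314.3  30. ]
spec [ 29.7 178.2  30. ]
scr [-161.7   82.7   10. ]
scr [-175.7  -45.6   10. ]
```

View pics/t1.png

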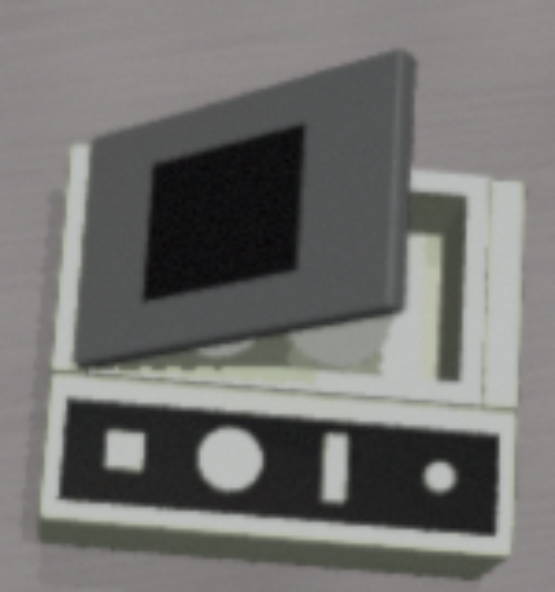

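Origin and lid angle (about 0.78 rad) agree across views. I'll shut the fingers and go above the lid.

Call:
{"fn": "send_rows", "kwargs": {"moves": [[[0.0184,-0.0338,0.005,0,0,0.024,-1],[0.0184,-0.0338,0.005,0,0,0.024,-1],[0.0184,-0.0338,0.005,0,0,0.024,-1],[0.0184,-0.0338,0.005,0,0,0.024,-1],[0.0184,-0.0338,0.005,0,0,0.024,-1],[0.0184,-0.0338,0.005,0,0,0.024,-1],[0.0184,-0.0338,0.005,0,0,0.024,-1],[0.0184,-0.0338,0.005,0,0,0.024,-1],[0.0184,-0.0338,0.005,0,0,0.024,-1],[0.0184,-0.0338,0.005,0,0,0.024,-1]]]}}

```text
clock: 1.1
eef_pos: [457.8, 222.5, 298.3]
tcp_rot: [-3.141, -0.0, 2.93]
contact_force: [0.8, -0.2, -0.0]
opening: 0.001
grasp_force: 0.0
```

Call:
{"fn": "send_rows", "kwargs": {"moves": [[[0.0184,-0.0338,0,0,0,0,-1],[0.0184,-0.0338,0,0,0,0,-1],[0.0184,-0.0338,0,0,0,0,-1],[0.0184,-0.0338,0,0,0,0,-1],[0.0184,-0.0338,0,0,0,0,-1],[0.0184,-0.0338,0,0,0,0,-1],[0.0184,-0.0338,0,0,0,0,-1],[0.0184,-0.0338,0,0,0,0,-1],[0.0184,-0.0338,0,0,0,0,-1],[0.0184,-0.0338,0,0,0,0,-1]]]}}

```text
clock: 2.1
eef_pos: [641.8, -115.5, 297.8]
tcp_rot: [3.142, -0.001, 2.929]
contact_force: [0.7, 0.1, 1.3]
opening: 0.001
grasp_force: 0.0
```

Call:
{"fn": "send_rows", "kwargs": {"moves": [[[0,0,0,0,0,0,-1],[0,0,0,0,0,0,-1],[0,0,0,0,0,0,-1]]]}}

```text
clock: 2.4
eef_pos: [640.9, -113.2, 297.9]
tcp_rot: [3.141, -0.001, 2.929]
contact_force: [0.3, 0.4, -0.2]
opening: -0.003
grasp_force: 0.0
```

```bash
python3 - <<'E'
from rig import *
from h import *
s=sense();print(s["eef_pos"],T(s["eef_pos"]),s["tcp_rot"],s["opening"],s["contact_force"],s["qpos"])
a=grab_frame("scene")["img"];b=grab_frame("wrist")["img"]
cv2.imwrite("pics/c1.png",np.hstack([cv2.resize(a[130:350,140:400],(400,340)),cv2.resize(b,(400,340))])[:,:,::-1])
E
```

```text
[ 640.85346854 -113.19758103  297.87392401] [ 33.9   3.3 297.9] [ 3.14128146e+00 -1.12429443e-03  2.92906035e+00] -0.0030074212823977824 [ 0.26383346  0.41083956 -0.22221282] [-1.77312702e-01  3.53778446e-01  1.52005611e+00  3.67198174e-04
  1.26887075e+00 -1.53568594e+00]
```

View pics/c1.png

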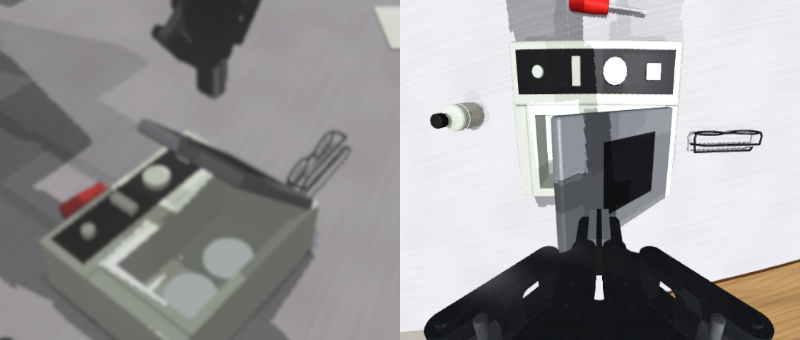

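Wrist view shows the closed tips over the lid near its free edge, nothing else beneath them. Descending to contact.

Call:
{"fn": "send_rows", "kwargs": {"moves": [[[0,0,-0.01,0,0,0,-1],[0,0,-0.01,0,0,0,-1],[0,0,-0.01,0,0,0,-1],[0,0,-0.01,0,0,0,-1],[0,0,-0.01,0,0,0,-1],[0,0,-0.004,0,0,0,-1],[0,0,-0.004,0,0,0,-1],[0,0,-0.004,0,0,0,-1],[0,0,-0.004,0,0,0,-1],[0,0,-0.004,0,0,0,-1]]]}}

```text
clock: 3.5
eef_pos: [641.7, -114.0, 228.4]
tcp_rot: [3.142, 0.001, 2.929]
contact_force: [-0.2, -0.8, 0.8]
opening: -0.001
grasp_force: 0.7
```

```bash
python3 - <<'E'
from h import *
for t in np.arange(0.78,-0.01,-0.06):
    y=105-180*np.cos(t)+14*np.sin(t)+14.5;z=85+180*np.sin(t)+14*np.cos(t)
    p=O+35*xt+y*yt;print(round(t,2),p[:2].round(1),"tcp z",round(z+17,1))
E
```

```text
0.78 [ 641.5 -115.3] tcp z 238.5
0.72 [ 639.8 -123.1] tcp z 231.2
0.66 [ 638.3 -130.5] tcp z 223.4
0.6 [ 636.8 -137.3] tcp z 215.2
0.54 [ 635.4 -143.7] tcp z 206.6
0.48 [ 634.1 -149.6] tcp z 197.5
0.42 [ 633.  -154.9] tcp z 188.2
0.36 [ 631.9 -159.7] tcp z 178.5
0.3 [ 631.  -163.9] tcp z 168.6
0.24 [ 630.3 -167.5] tcp z 158.4
0.18 [ 629.6 -170.5] tcp z 148.0
0.12 [ 629.1 -172.9] tcp z 137.4
0.06 [ 628.7 -174.7] tcp z 126.8
-0.0 [ 628.5 -175.8] tcp z 116.0
```

Call:
{"fn": "send_rows", "kwargs": {"moves": [[[-0.0015,-0.006,-0.008,0,0,0,-1],[-0.0015,-0.006,-0.008,0,0,0,-1],[-0.0015,-0.006,-0.009,0,0,0,-1],[-0.0015,-0.006,-0.009,0,0,0,-1],[-0.0012,-0.006,-0.009,0,0,0,-1],[-0.0012,-0.005,-0.009,0,0,0,-1],[-0.001,-0.005,-0.009,0,0,0,-1],[-0.001,-0.004,-0.009,0,0,0,-1]]]}}

```text
clock: 4.3
eef_pos: [630.7, -158.3, 157.3]
tcp_rot: [3.141, -0.001, 2.929]
contact_force: [0.8, 0.5, 0.4]
opening: -0.001
grasp_force: 0.5
```

```bash
python3 - <<'E'
from rig import *
from h import *
s=sense();print(s["eef_pos"],T(s["eef_pos"]),s["contact_force"])
a=grab_frame("scene")["img"];b=grab_frame("wrist")["img"]
cv2.imwrite("pics/c2.png",np.hstack([cv2.resize(a[130:350,140:400],(400,340)),cv2.resize(b,(400,340))])[:,:,::-1])
E
```

```text
[ 630.74230936 -158.30174149  157.32290934] [ 33.5 -42.9 157.3] [0.79165147 0.5011371  0.38939411]
```

View pics/c2.png

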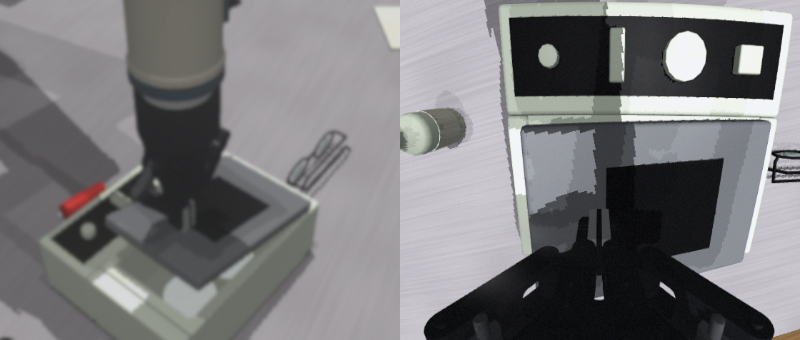

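The lid is following the tips and is roughly a quarter open. Continuing down.

Call:
{"fn": "send_rows", "kwargs": {"moves": [[[-0.0008,-0.003,-0.008,0,0,0,-1],[-0.0005,-0.003,-0.008,0,0,0,-1],[-0.0005,-0.003,-0.008,0,0,0,-1],[0,-0.002,-0.006,0,0,0,-1],[0,0,-0.003,0,0,0,-1],[0,0,-0.002,0,0,0,-1],[0,0,-0.002,0,0,0,-1]]]}}

```text
clock: 5.1
eef_pos: [629.3, -169.1, 121.2]
tcp_rot: [-3.141, 0.0, 2.929]
contact_force: [-0.5, 0.2, 0.6]
opening: -0.002
grasp_force: 0.5
```

Call:
{"fn": "send_rows", "kwargs": {"moves": [[[0,0,-0.001,0,0,0,-1],[0,0,-0.001,0,0,0,-1],[0,0,-0.001,0,0,0,-1]]]}}

```text
clock: 5.4
eef_pos: [629.4, -169.0, 118.4]
tcp_rot: [-3.142, 0.0, 2.929]
contact_force: [0.2, -0.1, 0.7]
opening: 0.003
grasp_force: 0.5
```

Call:
{"fn": "send_rows", "kwargs": {"moves": [[[0,0,-0.001,0,0,0,-1],[0,0,-0.001,0,0,0,-1],[0,0,0,0,0,0,-1]]]}}

```text
clock: 5.7
eef_pos: [629.2, -168.9, 116.1]
tcp_rot: [3.141, -0.0, 2.929]
contact_force: [-0.2, -0.2, -0.7]
opening: 0.0
grasp_force: 0.0
```

Call:
{"fn": "send_rows", "kwargs": {"moves": [[[0,0,-0.0005,0,0,0,-1],[0,0,-0.0005,0,0,0,-1],[0,0,0,0,0,0,-1]]]}}

```text
clock: 6.0
eef_pos: [629.3, -168.9, 116.0]
tcp_rot: [3.142, 0.0, 2.929]
contact_force: [-1.6, 0.2, 8.1]
opening: 0.003
grasp_force: 3.7
```

Hard stop met at exactly the expected height (tips at z = 99). Lifting and moving over the start key.

Call:
{"fn": "send_rows", "kwargs": {"moves": [[[0,0,0,0,0,0,-1],[0,0,0,0,0,0,-1],[0,0,0.01,0,0,0,-1],[0,0,0.02,0,0,0,-1],[0,0,0.02,0,0,0,-1],[-0.0175,0.02,0,0,0,0,-1],[-0.0175,0.02,0,0,0,0,-1],[-0.0175,0.02,0,0,0,0,-1],[-0.0175,0.02,0,0,0,0,-1],[-0.017,0.0217,0,0,0,0,-1]]]}}

```text
clock: 7.0
eef_pos: [541.5, -66.6, 165.7]
tcp_rot: [3.141, 0.0, 2.928]
contact_force: [0.2, -0.0, -0.5]
opening: 0.003
grasp_force: 0.0
```

Call:
{"fn": "send_rows", "kwargs": {"moves": [[[0,0,-0.01,0,0,0,-1],[0,0,-0.01,0,0,0,-1],[0,0,-0.01,0,0,0,-1],[0,0,0,0,0,0,-1],[0,0,0,0,0,0,-1]]]}}

```text
clock: 7.5
eef_pos: [542.3, -67.8, 134.7]
tcp_rot: [-3.141, -0.001, 2.928]
contact_force: [0.4, -0.3, 0.7]
opening: 0.002
grasp_force: 0.0
```

```bash
python3 - <<'E'
from rig import *
from h import *
s=sense();print(s["eef_pos"],T(s["eef_pos"]),s["contact_force"])
a=grab_frame("scene")["img"];b=grab_frame("wrist")["img"]
cv2.imwrite("pics/c3.png",np.hstack([cv2.resize(a[160:330,140:340],(400,340)),cv2.resize(b,(400,340))])[:,:,::-1])
E
```

```text
[542.33532928 -67.76217772 134.68149252] [-72.   26.9 134.7] [ 0.37097904 -0.33375706  0.69970499]
```

View pics/c3.png

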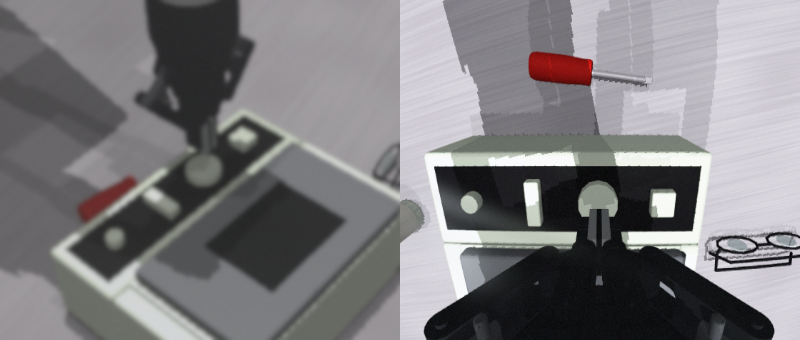

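The lid is shut flat and the tips sit over the start key. Pressing: contact expected at TCP z = 112, bottom at 106.

Call:
{"fn": "send_rows", "kwargs": {"moves": [[[0,0,-0.008,0,0,0,-1],[0,0,-0.008,0,0,0,-1],[0,0,-0.004,0,0,0,-1],[0,0,-0.002,0,0,0,-1],[0,0,-0.002,0,0,0,-1],[0,0,-0.002,0,0,0,-1],[0,0,0,0,0,0,-1]]]}}

```text
clock: 8.3
eef_pos: [542.1, -67.2, 109.3]
tcp_rot: [-3.142, -0.0, 2.929]
contact_force: [-1.5, 0.1, 2.8]
opening: -0.0
grasp_force: 1.4
```

Call:
{"fn": "send_rows", "kwargs": {"moves": [[[0,0,-0.001,0,0,0,-1],[0,0,-0.001,0,0,0,-1],[0,0,0,0,0,0,-1]]]}}

```text
clock: 8.6
eef_pos: [542.1, -67.2, 107.3]
tcp_rot: [3.142, -0.0, 2.929]
contact_force: [-2.4, 0.9, 3.2]
opening: -0.001
grasp_force: 2.0
```

Call:
{"fn": "send_rows", "kwargs": {"moves": [[[0,0,-0.001,0,0,0,-1],[0,0,-0.0005,0,0,0,-1],[0,0,0,0,0,0,-1]]]}}

```text
clock: 8.9
eef_pos: [542.2, -67.2, 106.1]
tcp_rot: [3.142, -0.0, 2.929]
contact_force: [-3.3, 0.4, 7.8]
opening: 0.001
grasp_force: 3.5
```

Call:
{"fn": "send_rows", "kwargs": {"moves": [[[0,0,-0.0005,0,0,0,-1],[0,0,0,0,0,0,-1]]]}}

```text
clock: 9.1
eef_pos: [542.2, -67.3, 105.9]
tcp_rot: [3.142, -0.0, 2.929]
contact_force: [-5.0, -0.3, 12.6]
opening: -0.0
grasp_force: 6.0
```

Bottomed out (force jumps to about 12 N at 105.9). Withdrawing.

Call:
{"fn": "send_rows", "kwargs": {"moves": [[[0,0,0.003,0,0,0,-1],[0,0,0.004,0,0,0,-1],[0,0,0.01,0,0,0,-1],[0,0,0.02,0,0,0,-1],[0,0,0.03,0,0,0,-1],[0,0,0.03,0,0,0,-1],[0,0,0.03,0,0,0,-1],[-0.03,0.03,0.02,0,0,0,-1],[-0.03,0.03,0,0,0,0,-1],[-0.03,0.03,0,0,0,0,-1]]]}}

```text
clock: 10.1
eef_pos: [451.9, 23.4, 253.6]
tcp_rot: [3.141, 0.003, 2.928]
contact_force: [0.0, 1.0, -0.2]
opening: 0.002
grasp_force: 0.0
```

Call:
{"fn": "send_rows", "kwargs": {"moves": [[[-0.03,0.03,0,0,0,0,-1],[-0.03,0.03,0,0,0,0,-1],[0,0,0,0,0,0,-1],[0,0,0,0,0,0,-1],[0,0,0,0,0,0,-1]]]}}

```text
clock: 10.6
eef_pos: [393.2, 82.5, 252.8]
tcp_rot: [3.141, 0.002, 2.929]
contact_force: [0.5, -0.3, 0.5]
opening: -0.003
grasp_force: 0.0
```

```bash
python3 - <<'E'
from rig import *
from h import *
a=grab_frame("scene")["img"];b=grab_frame("top")["img"]
cv2.imwrite("pics/c4.png",np.hstack([cv2.resize(a[160:410,120:380],(400,385)),cv2.resize(b[90:300,200:490],(400,290+95))])[:,:,::-1])
E
```

```text
(no output)
```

View pics/c4.png

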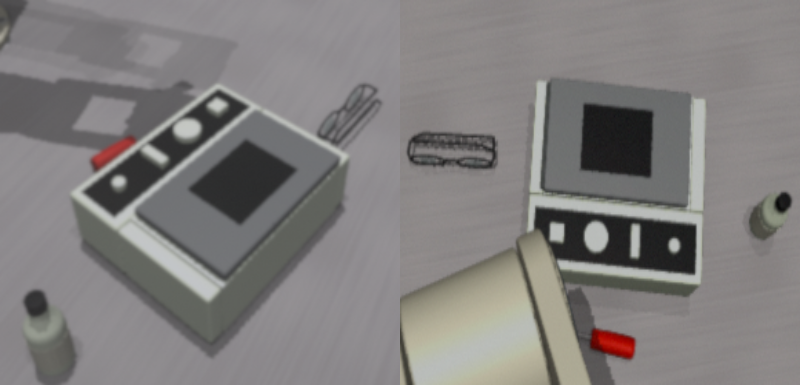

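The lid is shut, the keys are up, and the bottle, screwdriver and spectacles are where they were. The arm is clear.

```bash
python3 -c "
from rig import sign_off;print(sign_off())"
```

```text
the job is handed in; nothing more can be done
None
```

The lid was pushed shut onto its stop, and the start key was pressed to its stop and came back up; the arm withdrew with the bottle, screwdriver and spectacles undisturbed, and the job is handed in (no verdict was returned).

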